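# Catch the turned blanks from the feeder chute

## Robot

A 6-joint arm with a two-finger parallel gripper is mounted at the origin on the work surface. World frame = base frame: x ahead of the robot, y to its left, z up, the work surface at z = 0. Lengths are in m, angles in degrees, forces in N, time in s.
With the tool pointing down it reaches from about 0.375 to 0.825 m from the base axis. Payload 5.5 kg.
Tool frame: the origin (TCP) lies on the centre line of the jaws, within the pads' length; the fingertips stand 19 mm ahead of it and the grasp point (between the pads) is the TCP; x points along the fingers, y is the direction in which the jaws open and shut, and the axes are right-handed (so a half turn about x gives the same grasp; the last joint's range is limited). The gripper opens to 85 mm and grips with 20 to 120 N. Pads are 22 mm wide; open, the fingers measure 114 mm over their backs; the gripper's body (76 mm by 85 mm) begins 54 mm behind the grasp point. The pads swing forward as they close: fully open they stand 13 mm farther back than shut.
Start: joints at [-72.536, 17.962, -2.699, 69.339, 0, 90], TCP at [0.18, -0.572, 0.25] pointing down, gripper open.
Joint ranges: [-152.73, 152.73], [-39.44, 99.34], [-58.76, 71.6], [-118.89, 123.64], [-81.53, 83.1], [-180, 180]. Speed limits (degrees/s): [136.94, 136.94, 172.46, 180, 180, 180].

## Interface

Orientations are given as a 3x3 rotation matrix whose columns are the frame's x, y, z axes.
In Python, from workcell import monitor, grab_frame, job gives the robot as it stands.
- The arm moves only by the tool carry_out, never from a script. Its argument "deltas" is a list of rows, each an object of numbers: "wx", "wy", "wz": the turn, a rotation vector about the tool's x, y, z in degrees; "dx", "dy", "dz": the shift along the tool's x, y, z in m; "jaw": the finger opening in m, from 0 to 0.0854. In form: [{"wx": .., "wy": .., "wz": .., "dx": .., "dy": .., "dz": .., "jaw": ..}, ...]. A call has 1 to 12 rows; each row shifts and turns the commanded pose from where the row before left it, along the tool's axes as they then stand; what a row does not reach is not made up. A row lasts 1/10 s, in which the tool goes at most 50 mm and 8.59 degrees, less where a joint would pass 70% of its speed; a pose out of reach is approached as far as the arm can. A call is refused whole if a number of a shift passes 0.05 or a number of a turn 8.59, either way. A call with a gripper value outside its range is refused whole. The fingers move at their own pace and stop on an object; the grip force is fixed at half the most. Time passes only in rows, so rows that do not move let the fingers close. It gives the time, the measured TCP pose, the force and the opening at its end, in the units of the state.
- monitor.state(): the state, without advancing time (a new reading comes with each control period).
- grab_frame(name): name is "side" or "top"; returns a dict with "color" (384x512x3 uint8, red, green, blue), "z_map" (384x512 float32, m along the optical axis (not along the pixel's ray), 0 where there is no reading), "K" (3x3 intrinsics, pixels), "xyz" and "attitude" of the camera in the world. Camera axes: x right, y down, z forward; pixel columns grow to the right and rows downward; lengths in m; the calibration is good to about 2 mm. A picture is of the moment at which its call begins.
- job.job_done(): hands the job in, once; it reports no verdict.
The state is a dict: "t": time; "joint_positions": joint angles; "dq": joint speeds; "joint_efforts": joint torques, N m; "tool_pos": TCP position; "eef_rot": TCP orientation; "contact_force": force on the tool from outside, world axes, zero at the start; "moment": the same for the moment, N m; "opening": finger opening in m.
Only numpy, scipy, OpenCV 4.12 (cv2) and the standard library are available. Lean on these libraries where they do the work, as an engineer would, in place of code of your own. Each camera call takes 0.05 s, during which the arm holds its last target. There are 200 camera calls.

## Task

Take the deep catch pan by its bow handle and hold it under the lip of the tilted feeder chute; raising it lifts the trip bar with its rim, which opens the gate so that both round metal blanks slide off into the pan. Then set the pan, with both blanks in it, gently down flat on the table and let go of it. The low tray with the same handle is not the one.

Things in the scene. Friction and masses are not known exactly. Their poses are not given: they have to be found in the camera images.
- pan: Deep loose pan of bare aluminium sheet, outside 150 (x) by 130 (y) by 60 mm high, walls 3 mm, about 0.13 kg. Origin: centre of the pan box's underside, z up. Its bow handle is on the -x side, roughly towards the robot at the start. The tray with the same handle but only 18 mm deep, on the other side of the feeder, is not used; they may swap sides.
- pan_handle (a point): Centre of the pan's handle crossbar, at x -136, y 0, z 45 mm of the pan, axes as the pan's. Crossbar: dark, 12 mm thick (x), 98 long (y), 20 tall; stems at y +-45 mm (8 wide) join it to the pan. The gap between crossbar and pan wall, 55 mm (x) by 82 mm (y), is open above and below for a finger.
- feeder: Fixed stand with a narrow open green chute (44 mm wide) sloping down 32 degrees to -x; its lip faces the robot side. Origin: on the table plane right below the lip's edge; x up the chute, z up. Lip 185 mm high, top end 305 mm; foot and legs beyond x +75 mm. A dark gate plate at the lip slides up freely. Blanks land between x 0 and -80 mm, within 20 mm of the centre line.
- trip_bar (a point): Middle of the underside of the gate's trip bar, below the chute at x +20 mm of the feeder, 120 mm over the table when shut. Bar along y, 180 mm long, 12 mm thick. A pan rim rising under it lifts bar and gate (0.6 N; they fall back by themselves). Lifted 30 mm or more, the blanks slide out within a second; 40 mm is a good lift, 55 mm the stop.
- blank_a: Round turned metal blank, a disc 28 mm in diameter and 18 mm high, 0.03 kg, the first in the chute, leaning on the gate. Origin: centre of one flat face; z: its axis.
- blank_b: The second blank, alike, lying behind the first one in the chute. Origin: centre of one flat face; z: its axis.

How it is judged (in metres and radians):
On the way:
1. both blanks have slid into the deep pan while the gripper holds it clear of the table (x of blank_a in the frame of pan between -0.075 and 0.075 m and y of blank_a in the frame of pan between -0.065 and 0.065 m and z of blank_a in the frame of pan between 0 and 0.05 m and x of blank_b in the frame of pan between -0.075 and 0.075 m and y of blank_b in the frame of pan between -0.065 and 0.065 m and z of blank_b in the frame of pan between 0 and 0.05 m and height (world z) of pan above 0.03 m and contact force between the fingers and pan above 1 N), for 0.2 s.
At the end, for the whole second after the job is handed in: Both blanks lie still inside the deep pan (between its walls, origins below 50 mm above its underside), and the pan stands still and flat on the table (underside within 8 mm of it, tilt under 0.1 rad), wherever on the table that is (x of blank_a in the frame of pan between -0.075 and 0.075 m and y of blank_a in the frame of pan between -0.065 and 0.065 m and z of blank_a in the frame of pan between 0 and 0.05 m and x of blank_b in the frame of pan between -0.075 and 0.075 m and y of blank_b in the frame of pan between -0.065 and 0.065 m and z of blank_b in the frame of pan between 0 and 0.05 m and height (world z) of pan below 0.008 m and angle between pan's own z axis and vertical below 0.1 rad and linear speed of pan below 0.02 m/s and linear speed of each of blank_a, blank_b below 0.03 m/s); the robot touches nothing.
It fails at once if the pan is dropped or banged down: faster than 0.45 m/s within 15 mm of the table (height (world z) of pan below 0.015 m and linear speed of pan above 0.45 m/s).
It fails at once if a blank falls outside the pan onto the table ((height (world z) of blank_a below 0.03 m and horizontal distance between blank_a and pan above 0.11 m) or (height (world z) of blank_b below 0.03 m and horizontal distance between blank_b and pan above 0.11 m)).
It also fails if it takes over 51 s, if anything falls off the work surface, if the arm or the gripper's body presses on something with over 40 N, if the wrist force passes 120 N, or if a joint passes its speed limit or range.

## Working session

There is one attempt and no reset: what is moved stays moved. The work goes in short steps, Python scripts to look and compute and a tool call to move; the robot and the scene stay as the last step left them, time stands still between calls to the robot, and variables do not carry over. Pictures are saved under pics/ and viewed, about 8 in all and at most 12, crops included, and the job is handed in when it is done.

Besides the shell and the picture viewer there is one more tool, called after ">>>" by a JSON object that holds its "op" and its "data". carry_out: Moves the arm, as the interface text tells. Its arguments: {"type":"object","properties":{"deltas":{"type":"array","items":{"type":"object","properties":{"wx":{"type":"number"},"wy":{"type":"number"},"wz":{"type":"number"},"dx":{"type":"number"},"dy":{"type":"number"},"dz":{"type":"number"},"jaw":{"type":"number"}}}}},"required":["deltas"]}

```bash
mkdir -p pics
cat > h.py <<'E'
import numpy as np, cv2
from workcell import monitor, grab_frame, job
def cloud(f):
    z=f["z_map"]; K=np.array(f["K"]); v,u=np.indices(z.shape)
    p=np.stack([(u-K[0,2])/K[0,0]*z,(v-K[1,2])/K[1,1]*z,z],-1)
    P=p@np.array(f["attitude"]).T+np.array(f["xyz"]); P[z==0]=np.nan
    return P
E
python3 - <<'E'
from h import *
s=monitor.state(); print(s["t"],s["tool_pos"],s["eef_rot"],s["opening"],s["contact_force"])
for n in("top","side"):
    f=grab_frame(n); print(n,f["xyz"],f["attitude"],f["K"])
    np.savez(n+"0.npz",**f)
    cv2.imwrite(f"pics/{n}0.png",f["color"][:,:,::-1])
E
```

```text
0.0 [ 0.17990939 -0.57183673  0.24941958] [[-5.31943916e-04  3.00159883e-01 -9.53888758e-01]
 [ 1.61892501e-03 -9.53887384e-01 -3.00160353e-01]
 [-9.99998548e-01 -1.70394284e-03  2.14782507e-05]] 0.08546366566344062 [-0.35814258 -0.29302665 -0.7434561 ]
top [ 0.44934064 -0.02169554  1.03165773] [[ 0.00343172 -0.98991314  0.14163403]
 [-0.99937136  0.00160277  0.0354164 ]
 [-0.03528617 -0.14166654 -0.98928534]] [[358.61708855   0.         259.7009514 ]
 [  0.         358.61708855 194.40843337]
 [  0.           0.           1.        ]]
side [0.08209395 1.00752246 0.89614643] [[-0.91247259 -0.21292037  0.34936897]
 [-0.40861178  0.51753968 -0.75179059]
 [-0.02074077 -0.82874459 -0.55924255]] [[458.82297229   0.         252.00767489]
 [  0.         458.82297229 190.23334656]
 [  0.           0.           1.        ]]
```

View pics/top0.png

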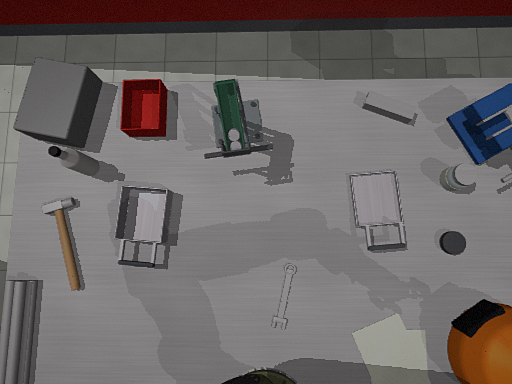

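View pics/side0.png

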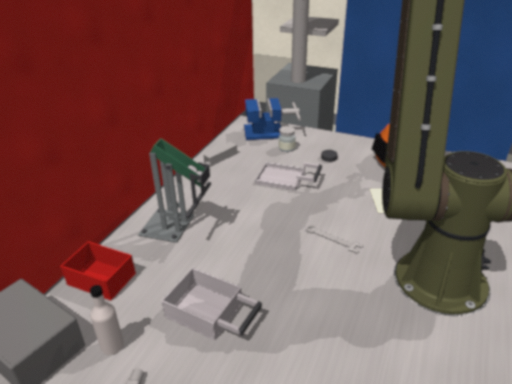

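The deep pan is the left one in the top view, with its rim around px (118–172, 186–243) and its crossbar around (138, 264). The tray is on the right at (378, 200). The chute runs from (228, 82) to its lip at about (237, 150), and the trip bar spans (205–270, 150). Next I'll measure these.

Run:
```python
from h import *
f=dict(np.load("top0.npz")); P=cloud(f); c=f["color"].astype(int)
hsv=cv2.cvtColor(f["color"],cv2.COLOR_RGB2HSV)
def roi(m,u0,u1,v0,v1):
    r=np.zeros(m.shape,bool); r[v0:v1,u0:u1]=1; return m&r&np.isfinite(P[...,2])
Z=P[...,2]
def rect(m,n):
    q=P[m]; r=cv2.minAreaRect(q[:,:2].astype(np.float32)); print(n,len(q),"c",r[0],"size",r[1],"ang",r[2],"z",np.percentile(q[:,2],[5,50,95]).round(4)); return r
m=roi((Z>.03),105,180,175,280); 
r=rect(m,"pan all"); print(cv2.boxPoints(r).round(4))
rect(roi((Z>.048)&(Z<.075),105,180,175,243),"pan rim")
mh=roi((Z>.03)&(c.sum(2)<200),105,180,235,280); r=rect(mh,"handle dark"); print(cv2.boxPoints(r).round(4))
# green chute
g=roi((hsv[...,0]>40)&(hsv[...,0]<95)&(hsv[...,1]>80),200,260,70,165)
r=rect(g,"chute"); print(cv2.boxPoints(r).round(4))
q=P[g]; 
for lo in np.arange(.18,.32,.02):
    k=q[(q[:,2]>lo)&(q[:,2]<lo+.02)]
    if len(k): print(round(lo,2),len(k),k.mean(0).round(4))
b=roi((Z>.09)&(Z<.155)&(c.sum(2)<250),195,280,138,165); r=rect(b,"bar"); print(cv2.boxPoints(r).round(4))
big=cv2.resize(f["color"][60:290,100:290],None,fx=4,fy=4*.65 and 4,interpolation=cv2.INTER_CUBIC)[:,:,::-1]
cv2.imwrite("pics/crop.png",cv2.resize(big,(496,600)))
s=dict(np.load("side0.npz"));x=s["color"][125:350,140:340][:,:,::-1]
cv2.imwrite("pics/crop2.png",cv2.resize(x,(530,596),interpolation=cv2.INTER_CUBIC))
```

```text
pan all 1032 c (0.5028703808784485, 0.34369203448295593) size (0.13175120949745178, 0.21684640645980835) ang 85.47467803955078 z [0.0328 0.0519 0.0607]
[[0.3896 0.2866]
 [0.6058 0.2695]
 [0.6162 0.4008]
 [0.4    0.4179]]
pan rim 390 c (0.5327074527740479, 0.3414192199707031) size (0.1315743625164032, 0.1569996178150177) ang 85.47467803955078 z [0.0492 0.0578 0.0622]
handle dark 244 c (0.4344989061355591, 0.34481143951416016) size (0.08676863461732864, 0.1302884817123413) ang 0.19012072682380676 z [0.0371 0.0525 0.0571]
[[0.3909 0.4098]
 [0.3913 0.2795]
 [0.4781 0.2798]
 [0.4777 0.4101]]
chute 1108 c (0.744163453578949, 0.07493249326944351) size (0.14293253421783447, 0.04409630596637726) ang 7.878730297088623 z [0.2137 0.2484 0.2963]
[[0.6703 0.087 ]
 [0.6764 0.0433]
 [0.818  0.0629]
 [0.8119 0.1066]]
0.18 20 [0.6893 0.0727 0.1951]
0.2 87 [0.7131 0.0745 0.2132]
0.22 303 [0.734  0.0741 0.2301]
0.24 327 [0.7654 0.0788 0.2499]
0.26 242 [0.7872 0.0821 0.2673]
0.28 106 [0.7914 0.0806 0.2911]
0.3 23 [0.7994 0.0811 0.3008]
bar 197 c (0.6927502751350403, 0.06701953709125519) size (0.012323403730988503, 0.17843464016914368) ang 8.161800384521484 z [0.1253 0.13   0.1331]
[[ 0.674   0.1545]
 [ 0.6993 -0.0222]
 [ 0.7115 -0.0204]
 [ 0.6862  0.1562]]
```

View pics/crop.png

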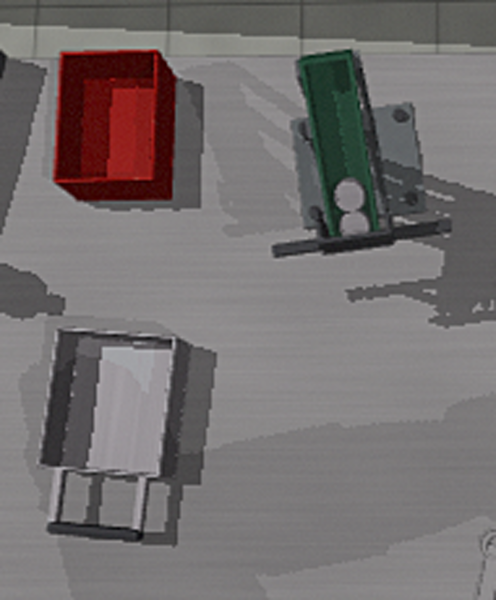

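View pics/crop2.png

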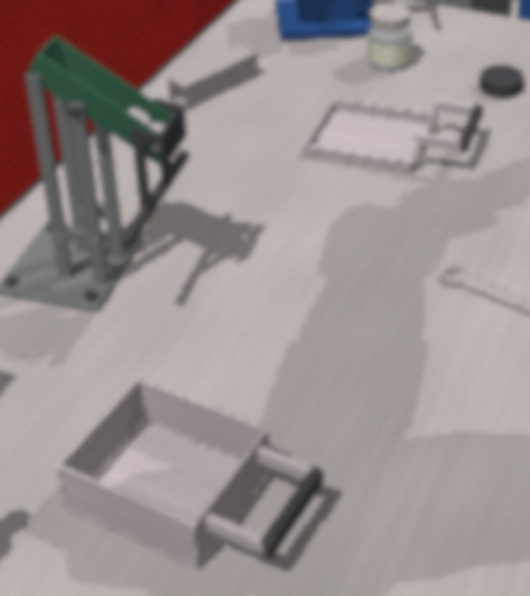

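Pan centre is about (0.536, 0.341) with yaw −4.5°, so the handle is at about (0.400, 0.352). The rim measured 157×131 mm at z 0.058–0.062, close to the given size. The trip-bar middle is at (0.693, 0.067), 178 mm long with its top at 0.131, and the feeder yaw is +8°. That puts the lip at about (0.673, 0.064), which agrees with the chute end. I'll turn the tool first, then travel.

>>> {"op": "carry_out", "data": {"deltas": [{"wx": -8.5, "jaw": 0.05}, {"wx": -8.5, "jaw": 0.05}, {"wx": -8.5, "jaw": 0.05}, {"wx": -8.5, "jaw": 0.05}, {"wx": -8.5, "jaw": 0.05}, {"wx": -8.5, "jaw": 0.05}, {"wx": -8.5, "jaw": 0.05}, {"wx": -8.5, "jaw": 0.05}]}}

```text
$.deltas[0]: bad value
```

>>> {"op": "carry_out", "data": {"deltas": [{"dy": 0.0244, "dz": -0.0342}, {"dy": 0.0244, "dz": -0.0342}, {"dy": 0.0244, "dz": -0.0342}, {"dy": 0.0244, "dz": -0.0342}, {"dy": 0.0244, "dz": -0.0342}, {"dy": 0.0244, "dz": -0.0342}, {"dy": 0.0244, "dz": -0.0342}, {"dy": 0.0244, "dz": -0.0342}, {"dy": 0.0244, "dz": -0.0342}, {"dy": 0.0244, "dz": -0.0342}, {}, {}]}}

```text
$.deltas[0]: bad value
```

Both calls were refused, so perhaps every field is required. I'll send complete rows.

>>> {"op": "carry_out", "data": {"deltas": [{"wx": -8.5, "wy": 0, "wz": 0, "dx": 0, "dy": 0, "dz": 0, "jaw": 0.05}, {"wx": -8.5, "wy": 0, "wz": 0, "dx": 0, "dy": 0, "dz": 0, "jaw": 0.05}, {"wx": -8.5, "wy": 0, "wz": 0, "dx": 0, "dy": 0, "dz": 0, "jaw": 0.05}, {"wx": -8.5, "wy": 0, "wz": 0, "dx": 0, "dy": 0, "dz": 0, "jaw": 0.05}, {"wx": -8.5, "wy": 0, "wz": 0, "dx": 0, "dy": 0, "dz": 0, "jaw": 0.05}, {"wx": -8.5, "wy": 0, "wz": 0, "dx": 0, "dy": 0, "dz": 0, "jaw": 0.05}, {"wx": -8.5, "wy": 0, "wz": 0, "dx": 0, "dy": 0, "dz": 0, "jaw": 0.05}, {"wx": -8.5, "wy": 0, "wz": 0, "dx": 0, "dy": 0, "dz": 0, "jaw": 0.05}, {"wx": 0, "wy": 0, "wz": 0, "dx": 0, "dy": 0, "dz": 0, "jaw": 0.05}]}}

```text
t: 1.0
tool_pos: [0.18, -0.5721, 0.2498]
eef_rot: [[-0.0, 0.997, -0.079], [0.001, -0.079, -0.997], [-1.0, -0.0, -0.001]]
contact_force: [-1.2, 0.1, 0.8]
opening: 0.0497
```

>>> {"op": "carry_out", "data": {"deltas": [{"wx": 0, "wy": 0, "wz": 0, "dx": 0, "dy": 0.0244, "dz": -0.0342, "jaw": 0.05}, {"wx": 0, "wy": 0, "wz": 0, "dx": 0, "dy": 0.0244, "dz": -0.0342, "jaw": 0.05}, {"wx": 0, "wy": 0, "wz": 0, "dx": 0, "dy": 0.0244, "dz": -0.0342, "jaw": 0.05}, {"wx": 0, "wy": 0, "wz": 0, "dx": 0, "dy": 0.0244, "dz": -0.0342, "jaw": 0.05}, {"wx": 0, "wy": 0, "wz": 0, "dx": 0, "dy": 0.0244, "dz": -0.0342, "jaw": 0.05}, {"wx": 0, "wy": 0, "wz": 0, "dx": 0, "dy": 0.0244, "dz": -0.0342, "jaw": 0.05}, {"wx": 0, "wy": 0, "wz": 0, "dx": 0, "dy": 0.0244, "dz": -0.0342, "jaw": 0.05}, {"wx": 0, "wy": 0, "wz": 0, "dx": 0, "dy": 0.0244, "dz": -0.0342, "jaw": 0.05}, {"wx": 0, "wy": 0, "wz": 0, "dx": 0, "dy": 0.0244, "dz": -0.0342, "jaw": 0.05}, {"wx": 0, "wy": 0, "wz": 0, "dx": 0, "dy": 0.0244, "dz": -0.0342, "jaw": 0.05}]}}

```text
t: 2.0
tool_pos: [0.4511, -0.2492, 0.2503]
eef_rot: [[-0.0, 0.997, -0.083], [-0.0, -0.083, -0.997], [-1.0, -0.0, 0.0]]
contact_force: [1.2, -1.2, -0.2]
opening: 0.0499
```

>>> {"op": "carry_out", "data": {"deltas": [{"wx": 0, "wy": 0, "wz": 0, "dx": 0, "dy": -0.007, "dz": -0.043, "jaw": 0.05}, {"wx": 0, "wy": 0, "wz": 0, "dx": 0, "dy": -0.007, "dz": -0.043, "jaw": 0.05}, {"wx": 0, "wy": 0, "wz": 0, "dx": 0, "dy": -0.007, "dz": -0.043, "jaw": 0.05}, {"wx": 0, "wy": 0, "wz": 0, "dx": 0, "dy": -0.007, "dz": -0.043, "jaw": 0.05}, {"wx": 0, "wy": 0, "wz": 0, "dx": 0, "dy": -0.007, "dz": -0.043, "jaw": 0.05}, {"wx": 0, "wy": 0, "wz": 0, "dx": 0, "dy": -0.007, "dz": -0.043, "jaw": 0.05}, {"wx": 0, "wy": 0, "wz": 0, "dx": 0, "dy": -0.007, "dz": -0.043, "jaw": 0.05}, {"wx": 0, "wy": 0, "wz": 0, "dx": 0, "dy": -0.007, "dz": -0.043, "jaw": 0.05}, {"wx": 0, "wy": 0, "wz": 0, "dx": 0, "dy": -0.007, "dz": -0.043, "jaw": 0.05}, {"wx": 0, "wy": 0, "wz": 0, "dx": 0, "dy": -0.007, "dz": -0.043, "jaw": 0.05}, {"wx": 0, "wy": 0, "wz": 0, "dx": 0, "dy": -0.007, "dz": -0.043, "jaw": 0.05}, {"wx": 0, "wy": 0, "wz": 0, "dx": 0, "dy": -0.007, "dz": -0.043, "jaw": 0.05}]}}

```text
t: 3.2
tool_pos: [0.4068, 0.2721, 0.2503]
eef_rot: [[0.0, 0.997, -0.083], [-0.0, -0.083, -0.997], [-1.0, 0.0, 0.0]]
contact_force: [0.9, -0.1, -0.1]
opening: 0.05
```

>>> {"op": "carry_out", "data": {"deltas": [{"wx": 0, "wy": 0, "wz": 0, "dx": 0, "dy": -0.007, "dz": -0.043, "jaw": 0.05}, {"wx": 0, "wy": 0, "wz": 0, "dx": 0, "dy": -0.007, "dz": -0.038, "jaw": 0.05}, {"wx": 0, "wy": 0, "wz": 0, "dx": 0, "dy": 0, "dz": 0, "jaw": 0.05}, {"wx": 0, "wy": 0, "wz": 0, "dx": 0.04, "dy": 0, "dz": 0, "jaw": 0.05}, {"wx": 0, "wy": 0, "wz": 0, "dx": 0.04, "dy": 0, "dz": 0, "jaw": 0.05}, {"wx": 0, "wy": 0, "wz": 0, "dx": 0.04, "dy": 0, "dz": 0, "jaw": 0.05}, {"wx": 0, "wy": 0, "wz": 0, "dx": 0, "dy": 0, "dz": 0, "jaw": 0.05}]}}

```text
t: 3.9
tool_pos: [0.3965, 0.3484, 0.1253]
eef_rot: [[-0.007, 0.997, -0.082], [-0.007, -0.082, -0.997], [-1.0, -0.007, 0.007]]
contact_force: [-0.9, 0.1, -0.2]
opening: 0.0503
```

Next, a small trim of 4 mm in each horizontal direction, then down slowly.

>>> {"op": "carry_out", "data": {"deltas": [{"wx": 0, "wy": 0, "wz": 0, "dx": 0, "dy": 0.004, "dz": -0.003, "jaw": 0.05}, {"wx": 0, "wy": 0, "wz": 0, "dx": 0.02, "dy": 0, "dz": 0, "jaw": 0.05}, {"wx": 0, "wy": 0, "wz": 0, "dx": 0.02, "dy": 0, "dz": 0, "jaw": 0.05}, {"wx": 0, "wy": 0, "wz": 0, "dx": 0.02, "dy": 0, "dz": 0, "jaw": 0.05}, {"wx": 0, "wy": 0, "wz": 0, "dx": 0.02, "dy": 0, "dz": 0, "jaw": 0.05}, {"wx": 0, "wy": 0, "wz": 0, "dx": 0, "dy": 0, "dz": 0, "jaw": 0.05}, {"wx": 0, "wy": 0, "wz": 0, "dx": 0, "dy": 0, "dz": 0, "jaw": 0.05}]}}

```text
t: 4.6
tool_pos: [0.4055, 0.3558, 0.0523]
eef_rot: [[0.002, 0.997, -0.08], [0.002, -0.08, -0.997], [-1.0, 0.002, -0.002]]
contact_force: [0.6, -0.1, 1.2]
opening: 0.05
```

Run:
```python
from h import *
f=grab_frame("side");g=grab_frame("top")
a=cv2.resize(f["color"][230:350,140:340],None,fx=3,fy=3,interpolation=cv2.INTER_CUBIC)
cv2.imwrite("pics/g1.png",a[:,:,::-1])
print(monitor.state()["tool_pos"])
```

```text
[0.405648   0.35600434 0.05252109]
```

View pics/g1.png

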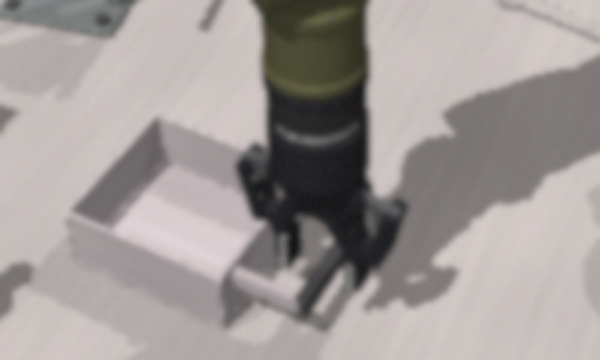

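The jaws straddle the crossbar, with one finger in the gap. I'll trim and close.

>>> {"op": "carry_out", "data": {"deltas": [{"wx": 0, "wy": 0, "wz": 0, "dx": 0.007, "dy": -0.004, "dz": 0.004, "jaw": 0.05}, {"wx": 0, "wy": 0, "wz": 0, "dx": 0, "dy": 0, "dz": 0, "jaw": 0.05}, {"wx": 0, "wy": 0, "wz": 0, "dx": 0, "dy": 0, "dz": 0, "jaw": 0.03}, {"wx": 0, "wy": 0, "wz": 0, "dx": 0, "dy": 0, "dz": 0, "jaw": 0.02}, {"wx": 0, "wy": 0, "wz": 0, "dx": 0, "dy": 0, "dz": 0, "jaw": 0.0}, {"wx": 0, "wy": 0, "wz": 0, "dx": 0, "dy": 0, "dz": 0, "jaw": 0.0}, {"wx": 0, "wy": 0, "wz": 0, "dx": 0, "dy": 0, "dz": 0, "jaw": 0.0}, {"wx": 0, "wy": 0, "wz": 0, "dx": 0, "dy": 0, "dz": 0, "jaw": 0.0}]}}

```text
t: 5.5
tool_pos: [0.3999, 0.3513, 0.0435]
eef_rot: [[0.0, 0.997, -0.079], [0.0, -0.079, -0.997], [-1.0, 0.0, -0.0]]
contact_force: [0.2, -0.2, 3.4]
opening: 0.0113
```

>>> {"op": "carry_out", "data": {"deltas": [{"wx": 0, "wy": 0, "wz": 0, "dx": -0.005, "dy": 0, "dz": 0, "jaw": 0.0}, {"wx": 0, "wy": 0, "wz": 0, "dx": -0.005, "dy": 0, "dz": 0, "jaw": 0.0}, {"wx": 0, "wy": 0, "wz": 0, "dx": -0.01, "dy": 0, "dz": 0, "jaw": 0.0}, {"wx": 0, "wy": 0, "wz": 0, "dx": -0.01, "dy": 0, "dz": 0, "jaw": 0.0}, {"wx": 0, "wy": 0, "wz": 0, "dx": 0, "dy": 0, "dz": 0, "jaw": 0.0}, {"wx": 0, "wy": 0, "wz": 0, "dx": 0, "dy": 0, "dz": 0, "jaw": 0.0}]}}

```text
t: 6.1
tool_pos: [0.4001, 0.3515, 0.0739]
eef_rot: [[0.001, 0.997, -0.079], [0.001, -0.079, -0.997], [-1.0, 0.001, -0.001]]
contact_force: [0.1, -0.8, -0.2]
opening: 0.0113
```

```bash
cat >> h.py <<'E'
def pan():
    """tilt plane and rectangle of the pan rim, from the top cloud near the gripper"""
    s=monitor.state(); f=grab_frame("top"); P=cloud(f).reshape(-1,3); C=f["color"].reshape(-1,3).astype(int)
    R=np.array(s["eef_rot"]); t=np.array(s["tool_pos"]); d=R[:,1]; n=np.cross([0,0,1],d)
    a=(P-t)@d; b=(P-t)@n
    k=(a>.055)&(a<.225)&(abs(b)<.085)&(P[:,2]>t[2]-.005)&(P[:,2]<t[2]+.035)&(C.sum(1)>120)
    q=np.c_[a[k],b[k],P[k,2]]
    # rim = highest points; robust plane
    w=np.ones(len(q),bool)
    for _ in range(8):
        c,*_=np.linalg.lstsq(np.c_[q[w,:2],np.ones(w.sum())],q[w,2],rcond=None)
        r=q[:,2]-np.c_[q[:,:2],np.ones(len(q))]@c; w=(r>-.004)&(r<.008)
    print("t",s["t"],"tool",t.round(4),"yaw",np.degrees(np.arctan2(d[1],d[0])).round(2),"F",np.round(s["contact_force"],1),"open",s["opening"])
    print("rim n",w.sum(),"slope a,b deg",np.degrees(np.arctan(c[:2])).round(2),"z at a=.136:",(c[0]*.136+c[2]).round(4))
    r=cv2.minAreaRect(q[w,:2].astype(np.float32)); print("rim rect along/across handle",r, "world c",(t+d*r[0][0]+n*r[0][1]).round(4))
    return f
E
python3 - <<'E'
from h import *
pan()
f=grab_frame("side")
cv2.imwrite("pics/g2.png",cv2.resize(f["color"][130:350,120:340],None,fx=2.5,fy=2.5)[:,:,::-1])
E
```

```text
t 6.1 tool [0.4001 0.3515 0.0739] yaw -4.54 F [ 0.1 -0.8 -0.2] open 0.01128925044970173
rim n 297 slope a,b deg [-0.19 -0.17] z at a=.136: 0.089
rim rect along/across handle ((0.13641594350337982, 0.0008831396698951721), (0.13242003321647644, 0.1497342884540558), 89.89422607421875) world c [0.5362 0.3416 0.074 ]
```

View pics/g2.png

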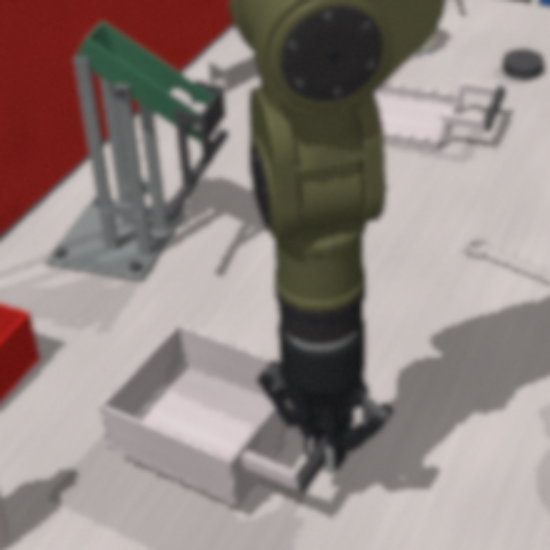

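The pan hangs level (0.2°) and clear of the table, with its rim 15 mm above the TCP. Next I'll turn +12.6° and travel to a point behind and below the lip.

>>> {"op": "carry_out", "data": {"deltas": [{"wx": -3.2, "wy": 0, "wz": 0, "dx": 0, "dy": 0, "dz": 0, "jaw": 0}, {"wx": -3.2, "wy": 0, "wz": 0, "dx": 0, "dy": 0, "dz": 0, "jaw": 0}, {"wx": -3.2, "wy": 0, "wz": 0, "dx": 0, "dy": 0, "dz": 0, "jaw": 0}, {"wx": -3.0, "wy": 0, "wz": 0, "dx": 0, "dy": 0, "dz": 0, "jaw": 0}, {"wx": 0, "wy": 0, "wz": 0, "dx": 0, "dy": 0, "dz": 0, "jaw": 0}]}}

```text
t: 6.7
tool_pos: [0.3995, 0.3509, 0.0728]
eef_rot: [[-0.001, 0.99, 0.14], [-0.001, 0.14, -0.99], [-1.0, -0.001, 0.001]]
contact_force: [0.5, -0.9, -1.5]
opening: 0.011
```

>>> {"op": "carry_out", "data": {"deltas": [{"wx": 0, "wy": 0, "wz": 0, "dx": 0, "dy": 0, "dz": 0.015, "jaw": 0}, {"wx": 0, "wy": 0, "wz": 0, "dx": 0, "dy": -0.001, "dz": 0.025, "jaw": 0}, {"wx": 0, "wy": 0, "wz": 0, "dx": 0, "dy": -0.001, "dz": 0.03, "jaw": 0}, {"wx": 0, "wy": 0, "wz": 0, "dx": 0, "dy": -0.001, "dz": 0.03, "jaw": 0}, {"wx": 0, "wy": 0, "wz": 0, "dx": 0, "dy": -0.001, "dz": 0.03, "jaw": 0}, {"wx": 0, "wy": 0, "wz": 0, "dx": 0, "dy": -0.001, "dz": 0.03, "jaw": 0}, {"wx": 0, "wy": 0, "wz": 0, "dx": 0, "dy": -0.001, "dz": 0.03, "jaw": 0}, {"wx": 0, "wy": 0, "wz": 0, "dx": 0, "dy": -0.001, "dz": 0.03, "jaw": 0}, {"wx": 0, "wy": 0, "wz": 0, "dx": 0, "dy": -0.001, "dz": 0.03, "jaw": 0}, {"wx": 0, "wy": 0, "wz": 0, "dx": 0, "dy": -0.001, "dz": 0.03, "jaw": 0}, {"wx": 0, "wy": 0, "wz": 0, "dx": 0, "dy": -0.001, "dz": 0.025, "jaw": 0}, {"wx": 0, "wy": 0, "wz": 0, "dx": 0, "dy": 0, "dz": 0.018, "jaw": 0}]}}

```text
t: 7.9
tool_pos: [0.4344, 0.0276, 0.0732]
eef_rot: [[-0.001, 0.991, 0.137], [-0.001, 0.137, -0.991], [-1.0, -0.001, 0.001]]
contact_force: [0.2, 0.8, -1.5]
opening: 0.0111
```

>>> {"op": "carry_out", "data": {"deltas": [{"wx": 0, "wy": 0, "wz": 0, "dx": 0, "dy": 0, "dz": 0, "jaw": 0}, {"wx": 0, "wy": 0, "wz": 0, "dx": 0, "dy": 0, "dz": 0, "jaw": 0}]}}

```text
t: 8.1
tool_pos: [0.4347, 0.0295, 0.0732]
eef_rot: [[-0.0, 0.99, 0.138], [0.0, 0.138, -0.99], [-1.0, -0.0, -0.0]]
contact_force: [-0.3, 0.2, -1.0]
opening: 0.0113
```

Run:
```python
from h import *
pan()
```

```text
t 8.1 tool [0.4347 0.0295 0.0732] yaw 7.95 F [-0.3  0.2 -1. ] open 0.011278213619223322
rim n 195 slope a,b deg [-0.48 -0.23] z at a=.136: 0.0887
rim rect along/across handle ((0.13683122396469116, 0.0010334029793739319), (0.12999650835990906, 0.1500377506017685), 89.79962158203125) world c [0.5701 0.0494 0.0731]
```

Lined up: only +59 mm along tool y remains. After that I'll raise it by 72 mm, which lifts the bar about 40 mm.

>>> {"op": "carry_out", "data": {"deltas": [{"wx": 0, "wy": 0, "wz": 0, "dx": 0, "dy": 0.01, "dz": 0, "jaw": 0}, {"wx": 0, "wy": 0, "wz": 0, "dx": 0, "dy": 0.015, "dz": 0, "jaw": 0}, {"wx": 0, "wy": 0, "wz": 0, "dx": 0, "dy": 0.015, "dz": 0, "jaw": 0}, {"wx": 0, "wy": 0, "wz": 0, "dx": 0, "dy": 0.012, "dz": 0, "jaw": 0}, {"wx": 0, "wy": 0, "wz": 0, "dx": 0, "dy": 0.007, "dz": 0, "jaw": 0}, {"wx": 0, "wy": 0, "wz": 0, "dx": 0, "dy": 0, "dz": 0, "jaw": 0}, {"wx": 0, "wy": 0, "wz": 0, "dx": -0.01, "dy": 0, "dz": 0, "jaw": 0}, {"wx": 0, "wy": 0, "wz": 0, "dx": -0.012, "dy": 0, "dz": 0, "jaw": 0}, {"wx": 0, "wy": 0, "wz": 0, "dx": 0, "dy": 0, "dz": 0, "jaw": 0}]}}

```text
t: 9.05
tool_pos: [0.4947, 0.0383, 0.0975]
eef_rot: [[0.003, 0.99, 0.14], [0.0, 0.14, -0.99], [-1.0, 0.003, 0.0]]
contact_force: [1.1, 0.1, -1.3]
opening: 0.0113
```

Run:
```python
from h import *
f=pan()
g=grab_frame("side")
a=cv2.resize(f["color"][70:270,150:330],(540,600)); b=cv2.resize(g["color"][120:320,130:215],(255,600))
cv2.imwrite("pics/g3.png",np.hstack([a,b])[:,:,::-1])
```

```text
t 9.05 tool [0.4947 0.0383 0.0975] yaw 8.06 F [ 1.1  0.1 -1.3] open 0.011306992564612206
rim n 176 slope a,b deg [ 7.54 -0.16] z at a=.136: 0.1212
rim rect along/across handle ((0.13399973511695862, 0.00011779367923736572), (0.16931459307670593, 0.14503978192806244), 89.8420639038086) world c [0.6274 0.0572 0.098 ]
```

View pics/g3.png

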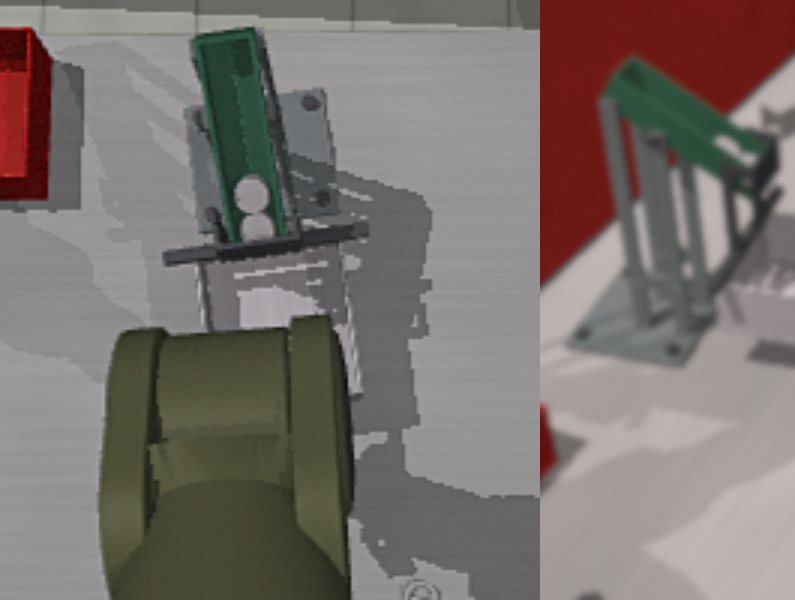

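The pan sits centred under the trip bar and both side walls cross beneath it. The plane fit here picks up the bar, so I'm ignoring that tilt value. Now raising.

>>> {"op": "carry_out", "data": {"deltas": [{"wx": 0, "wy": 0, "wz": 0, "dx": -0.005, "dy": 0, "dz": 0, "jaw": 0}, {"wx": 0, "wy": 0, "wz": 0, "dx": -0.005, "dy": 0, "dz": 0, "jaw": 0}, {"wx": 0, "wy": 0, "wz": 0, "dx": -0.01, "dy": 0, "dz": 0, "jaw": 0}, {"wx": 0, "wy": 0, "wz": 0, "dx": -0.01, "dy": 0, "dz": 0, "jaw": 0}, {"wx": 0, "wy": 0, "wz": 0, "dx": -0.01, "dy": 0, "dz": 0, "jaw": 0}, {"wx": 0, "wy": 0, "wz": 0, "dx": -0.01, "dy": 0, "dz": 0, "jaw": 0}, {"wx": 0, "wy": 0, "wz": 0, "dx": 0, "dy": 0, "dz": 0, "jaw": 0}, {"wx": 0, "wy": 0, "wz": 0, "dx": 0, "dy": 0, "dz": 0, "jaw": 0}, {"wx": 0, "wy": 0, "wz": 0, "dx": 0, "dy": 0, "dz": 0, "jaw": 0}, {"wx": 0, "wy": 0, "wz": 0, "dx": 0, "dy": 0, "dz": 0, "jaw": 0}, {"wx": 0, "wy": 0, "wz": 0, "dx": 0, "dy": 0, "dz": 0, "jaw": 0}, {"wx": 0, "wy": 0, "wz": 0, "dx": 0, "dy": 0, "dz": 0, "jaw": 0}]}}

```text
t: 10.35
tool_pos: [0.4934, 0.0382, 0.145]
eef_rot: [[-0.001, 0.99, 0.14], [-0.0, 0.14, -0.99], [-1.0, -0.001, -0.0]]
contact_force: [-0.6, -0.6, -2.4]
opening: 0.0114
```

>>> {"op": "carry_out", "data": {"deltas": [{"wx": 0, "wy": 0, "wz": 0, "dx": 0, "dy": 0, "dz": 0, "jaw": 0}, {"wx": 0, "wy": 0, "wz": 0, "dx": 0, "dy": 0, "dz": 0, "jaw": 0}, {"wx": 0, "wy": 0, "wz": 0, "dx": 0, "dy": 0, "dz": 0, "jaw": 0}, {"wx": 0, "wy": 0, "wz": 0, "dx": 0, "dy": 0, "dz": 0, "jaw": 0}, {"wx": 0, "wy": 0, "wz": 0, "dx": 0, "dy": 0, "dz": 0, "jaw": 0}, {"wx": 0, "wy": 0, "wz": 0, "dx": 0, "dy": 0, "dz": 0, "jaw": 0}, {"wx": 0, "wy": 0, "wz": 0, "dx": 0, "dy": 0, "dz": 0, "jaw": 0}, {"wx": 0, "wy": 0, "wz": 0, "dx": 0, "dy": 0, "dz": 0, "jaw": 0}]}}

```text
t: 11.15
tool_pos: [0.4936, 0.0382, 0.1453]
eef_rot: [[0.0, 0.99, 0.14], [0.0, 0.14, -0.99], [-1.0, 0.0, -0.0]]
contact_force: [0.2, 0.9, -2.3]
opening: 0.0112
```

Run:
```python
from h import *
f=pan()
g=grab_frame("side")
a=cv2.resize(f["color"][70:270,150:330],(450,500)); b=cv2.resize(g["color"][120:280,130:240],(344,500))
cv2.imwrite("pics/g4.png",np.hstack([a,b])[:,:,::-1])
```

```text
t 11.15 tool [0.4936 0.0382 0.1453] yaw 8.07 F [ 0.2  0.9 -2.3] open 0.011224973490733389
rim n 227 slope a,b deg [ 4.84 -0.02] z at a=.136: 0.1644
rim rect along/across handle ((0.14514605700969696, 0.00910063087940216), (0.16697140038013458, 0.14736412465572357), 81.86280822753906) world c [0.6361 0.0676 0.1453]
```

View pics/g4.png

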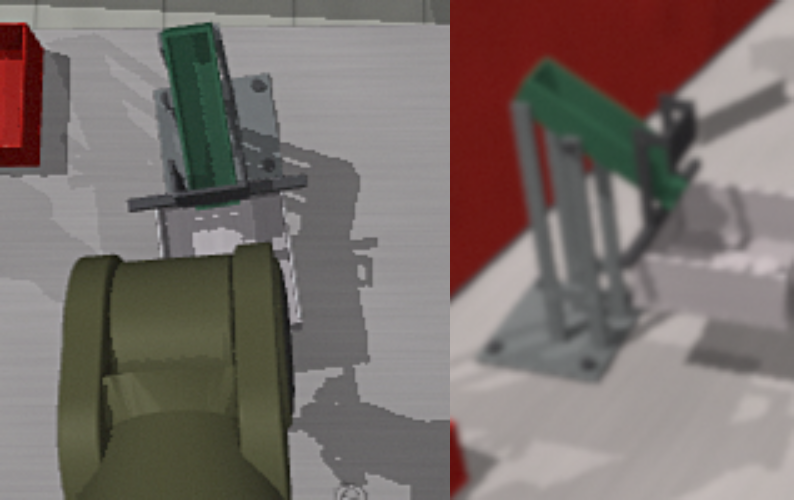

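The gate is up and the chute is empty, so both blanks have left it. I'll lower, back out 75 mm, then look in the pan.

>>> {"op": "carry_out", "data": {"deltas": [{"wx": 0, "wy": 0, "wz": 0, "dx": 0.005, "dy": 0, "dz": 0, "jaw": 0}, {"wx": 0, "wy": 0, "wz": 0, "dx": 0.01, "dy": 0, "dz": 0, "jaw": 0}, {"wx": 0, "wy": 0, "wz": 0, "dx": 0.01, "dy": 0, "dz": 0, "jaw": 0}, {"wx": 0, "wy": 0, "wz": 0, "dx": 0.01, "dy": 0, "dz": 0, "jaw": 0}, {"wx": 0, "wy": 0, "wz": 0, "dx": 0.01, "dy": 0, "dz": 0, "jaw": 0}, {"wx": 0, "wy": 0, "wz": 0, "dx": 0.01, "dy": 0, "dz": 0, "jaw": 0}, {"wx": 0, "wy": 0, "wz": 0, "dx": 0.01, "dy": 0, "dz": 0, "jaw": 0}, {"wx": 0, "wy": 0, "wz": 0, "dx": 0.005, "dy": 0, "dz": 0, "jaw": 0}, {"wx": 0, "wy": 0, "wz": 0, "dx": 0, "dy": 0, "dz": 0, "jaw": 0}]}}

```text
t: 12.15
tool_pos: [0.4929, 0.0382, 0.0744]
eef_rot: [[-0.002, 0.99, 0.14], [-0.0, 0.14, -0.99], [-1.0, -0.002, -0.0]]
contact_force: [-1.1, -0.4, -2.1]
opening: 0.011
```

>>> {"op": "carry_out", "data": {"deltas": [{"wx": 0, "wy": 0, "wz": 0, "dx": 0, "dy": -0.005, "dz": 0, "jaw": 0}, {"wx": 0, "wy": 0, "wz": 0, "dx": 0, "dy": -0.01, "dz": 0, "jaw": 0}, {"wx": 0, "wy": 0, "wz": 0, "dx": 0, "dy": -0.01, "dz": 0, "jaw": 0}, {"wx": 0, "wy": 0, "wz": 0, "dx": 0, "dy": -0.01, "dz": 0, "jaw": 0}, {"wx": 0, "wy": 0, "wz": 0, "dx": 0, "dy": -0.01, "dz": 0, "jaw": 0}, {"wx": 0, "wy": 0, "wz": 0, "dx": 0, "dy": -0.01, "dz": 0, "jaw": 0}, {"wx": 0, "wy": 0, "wz": 0, "dx": 0, "dy": -0.01, "dz": 0, "jaw": 0}, {"wx": 0, "wy": 0, "wz": 0, "dx": 0, "dy": -0.01, "dz": 0, "jaw": 0}, {"wx": 0, "wy": 0, "wz": 0, "dx": 0, "dy": 0, "dz": 0, "jaw": 0}, {"wx": 0, "wy": 0, "wz": 0, "dx": 0, "dy": 0, "dz": 0, "jaw": 0}]}}

```text
t: 13.15
tool_pos: [0.4195, 0.0277, 0.0755]
eef_rot: [[0.001, 0.99, 0.14], [0.0, 0.14, -0.99], [-1.0, 0.001, 0.0]]
contact_force: [0.0, 0.3, -1.2]
opening: 0.0111
```

Run:
```python
from h import *
f=pan()
g=grab_frame("side")
a=cv2.resize(f["color"][90:250,170:310],(438,500)); b=cv2.resize(g["color"][150:310,180:290],(344,500))
cv2.imwrite("pics/g5.png",np.hstack([a,b])[:,:,::-1])
```

```text
t 13.15 tool [0.4195 0.0277 0.0755] yaw 8.06 F [ 0.   0.3 -1.2] open 0.011101363650453
rim n 204 slope a,b deg [-0.22  0.11] z at a=.136: 0.091
rim rect along/across handle ((0.13687613606452942, 0.0011337026953697205), (0.12960503995418549, 0.15012195706367493), 89.90320587158203) world c [0.5549 0.048  0.0756]
```

View pics/g5.png

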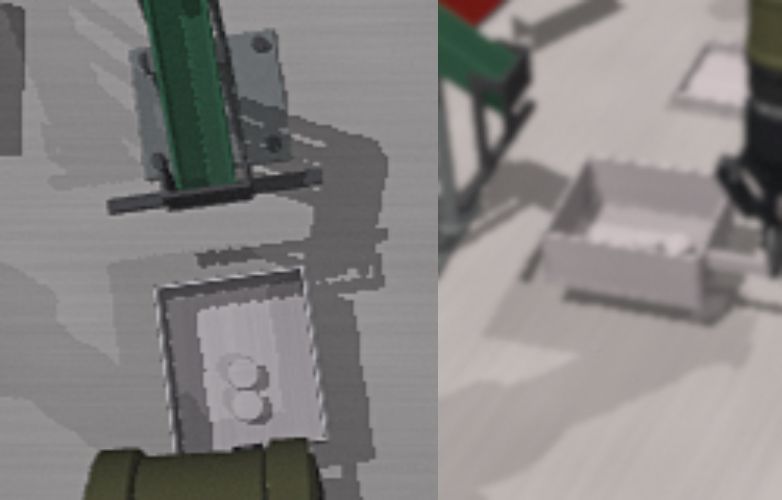

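Both blanks lie flat in the pan, at about (243, 372) and (250, 405) in the crop, and the rim tilt is 0.2°. The underside is about 31 mm above the table, so I'll lower it gently.

>>> {"op": "carry_out", "data": {"deltas": [{"wx": 0, "wy": 0, "wz": 0, "dx": 0.004, "dy": 0, "dz": 0, "jaw": 0}, {"wx": 0, "wy": 0, "wz": 0, "dx": 0.006, "dy": 0, "dz": 0, "jaw": 0}, {"wx": 0, "wy": 0, "wz": 0, "dx": 0.006, "dy": 0, "dz": 0, "jaw": 0}, {"wx": 0, "wy": 0, "wz": 0, "dx": 0.005, "dy": 0, "dz": 0, "jaw": 0}, {"wx": 0, "wy": 0, "wz": 0, "dx": 0.003, "dy": 0, "dz": 0, "jaw": 0}, {"wx": 0, "wy": 0, "wz": 0, "dx": 0.002, "dy": 0, "dz": 0, "jaw": 0}, {"wx": 0, "wy": 0, "wz": 0, "dx": 0.002, "dy": 0, "dz": 0, "jaw": 0}, {"wx": 0, "wy": 0, "wz": 0, "dx": 0.001, "dy": 0, "dz": 0, "jaw": 0}, {"wx": 0, "wy": 0, "wz": 0, "dx": 0.001, "dy": 0, "dz": 0, "jaw": 0}, {"wx": 0, "wy": 0, "wz": 0, "dx": 0, "dy": 0, "dz": 0, "jaw": 0}, {"wx": 0, "wy": 0, "wz": 0, "dx": 0, "dy": 0, "dz": 0, "jaw": 0}]}}

```text
t: 14.35
tool_pos: [0.4194, 0.0277, 0.0454]
eef_rot: [[0.0, 0.99, 0.14], [0.0, 0.14, -0.99], [-1.0, 0.0, 0.0]]
contact_force: [0.3, 0.1, -2.2]
opening: 0.0109
```

Run:
```python
from h import *
pan()
```

```text
t 14.35 tool [0.4194 0.0277 0.0454] yaw 8.06 F [ 0.3  0.1 -2.2] open 0.01093056899658908
rim n 190 slope a,b deg [-0.25  0.05] z at a=.136: 0.0608
rim rect along/across handle ((0.13699622452259064, 0.0012891367077827454), (0.15031364560127258, 0.1297547072172165), 0.027224980294704437) world c [0.5549 0.0482 0.0454]
```

Still carrying −2.2 N, with about 1 mm to go. I'll come down in 0.5 mm steps.

>>> {"op": "carry_out", "data": {"deltas": [{"wx": 0, "wy": 0, "wz": 0, "dx": 0.0005, "dy": 0, "dz": 0, "jaw": 0}, {"wx": 0, "wy": 0, "wz": 0, "dx": 0.0005, "dy": 0, "dz": 0, "jaw": 0}, {"wx": 0, "wy": 0, "wz": 0, "dx": 0.0005, "dy": 0, "dz": 0, "jaw": 0}, {"wx": 0, "wy": 0, "wz": 0, "dx": 0, "dy": 0, "dz": 0, "jaw": 0}, {"wx": 0, "wy": 0, "wz": 0, "dx": 0, "dy": 0, "dz": 0, "jaw": 0}]}}

```text
t: 14.9
tool_pos: [0.4194, 0.0277, 0.0438]
eef_rot: [[0.0, 0.99, 0.14], [0.0, 0.14, -0.99], [-1.0, 0.0, -0.0]]
contact_force: [-0.0, 0.2, -1.2]
opening: 0.011
```

>>> {"op": "carry_out", "data": {"deltas": [{"wx": 0, "wy": 0, "wz": 0, "dx": 0.0005, "dy": 0, "dz": 0, "jaw": 0}, {"wx": 0, "wy": 0, "wz": 0, "dx": 0, "dy": 0, "dz": 0, "jaw": 0}, {"wx": 0, "wy": 0, "wz": 0, "dx": 0, "dy": 0, "dz": 0, "jaw": 0.014}, {"wx": 0, "wy": 0, "wz": 0, "dx": 0, "dy": 0, "dz": 0, "jaw": 0.02}, {"wx": 0, "wy": 0, "wz": 0, "dx": 0, "dy": 0, "dz": 0, "jaw": 0.03}, {"wx": 0, "wy": 0, "wz": 0, "dx": 0, "dy": 0, "dz": 0, "jaw": 0.045}, {"wx": 0, "wy": 0, "wz": 0, "dx": 0, "dy": 0, "dz": 0, "jaw": 0.045}, {"wx": 0, "wy": 0, "wz": 0, "dx": 0, "dy": 0, "dz": 0, "jaw": 0.045}]}}

```text
t: 15.7
tool_pos: [0.4193, 0.0277, 0.0433]
eef_rot: [[-0.0, 0.99, 0.14], [0.0, 0.14, -0.99], [-1.0, -0.0, -0.0]]
contact_force: [-0.3, -0.7, -0.4]
opening: 0.045
```

>>> {"op": "carry_out", "data": {"deltas": [{"wx": 0, "wy": 0, "wz": 0, "dx": -0.01, "dy": 0, "dz": 0, "jaw": 0.045}, {"wx": 0, "wy": 0, "wz": 0, "dx": -0.015, "dy": 0, "dz": 0, "jaw": 0.045}, {"wx": 0, "wy": 0, "wz": 0, "dx": -0.02, "dy": 0, "dz": 0, "jaw": 0.045}, {"wx": 0, "wy": 0, "wz": 0, "dx": -0.03, "dy": 0, "dz": 0, "jaw": 0.045}, {"wx": 0, "wy": 0, "wz": 0, "dx": -0.03, "dy": 0, "dz": 0, "jaw": 0.045}, {"wx": 0, "wy": 0, "wz": 0, "dx": -0.02, "dy": 0, "dz": 0, "jaw": 0.045}, {"wx": 0, "wy": 0, "wz": 0, "dx": 0, "dy": 0, "dz": 0.03, "jaw": 0.045}, {"wx": 0, "wy": 0, "wz": 0, "dx": 0, "dy": 0, "dz": 0.04, "jaw": 0.045}, {"wx": 0, "wy": 0, "wz": 0, "dx": 0, "dy": 0, "dz": 0.04, "jaw": 0.045}, {"wx": 0, "wy": 0, "wz": 0, "dx": 0, "dy": 0, "dz": 0.03, "jaw": 0.045}, {"wx": 0, "wy": 0, "wz": 0, "dx": 0, "dy": 0, "dz": 0, "jaw": 0.045}, {"wx": 0, "wy": 0, "wz": 0, "dx": 0, "dy": 0, "dz": 0, "jaw": 0.045}]}}

```text
t: 16.9
tool_pos: [0.4388, -0.1112, 0.1687]
eef_rot: [[0.0, 0.99, 0.139], [0.001, 0.139, -0.99], [-1.0, 0.0, -0.0]]
contact_force: [1.0, -0.7, -0.5]
opening: 0.0451
```

Run:
```python
from h import *
f=grab_frame("top"); P=cloud(f)
print({k:np.round(monitor.state()[k],3) for k in("t","tool_pos","dq","contact_force","opening")})
q=P[150:265,180:280].reshape(-1,3); q=q[(q[:,2]>.05)&(q[:,2]<.07)&(q[:,0]<.65)]; r=cv2.minAreaRect(q[:,:2].astype(np.float32))
c,*_=np.linalg.lstsq(np.c_[q[:,:2],np.ones(len(q))],q[:,2],rcond=None)
print("rim/handle",r,"med z",np.median(q[:,2]),"p95",np.percentile(q[:,2],95),"slopes",c[:2])
cv2.imwrite("pics/g6.png",cv2.resize(f["color"][100:290,160:350],(600,600))[:,:,::-1])
```

```text
{'t': np.float64(16.95), 'tool_pos': array([ 0.439, -0.111,  0.169]), 'dq': array([ 1.276, -0.191, -0.411, -0.178, -0.059, -0.224]), 'contact_force': array([-0.352,  0.752, -1.002]), 'opening': np.float64(0.045)}
rim/handle ((0.5213828682899475, 0.043484874069690704), (0.21701784431934357, 0.12978103756904602), 8.03615665435791) med z 0.05595985900316269 p95 0.06188754525920246 slopes [0.02272634 0.00221115]
```

View pics/g6.png

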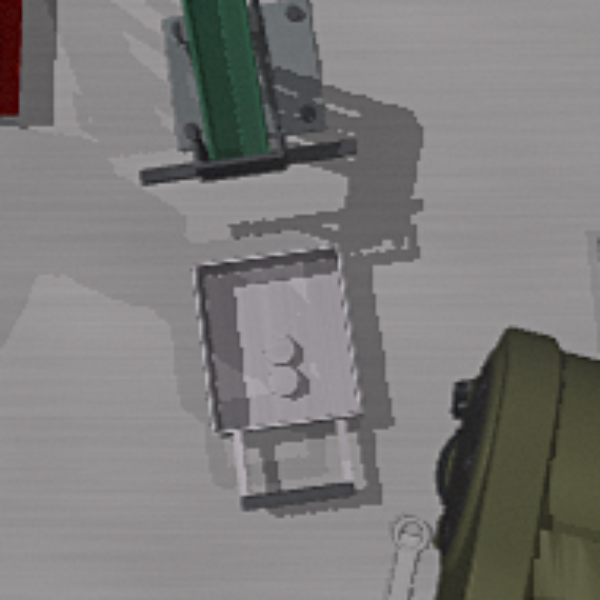

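The pan stands free on the table with both blanks in it, at about (285, 348) and (288, 380), and the gripper is well clear. The arm may still be settling, which doesn't touch anything. Handing in.

```bash
python3 -c "
from workcell import job; print(job.job_done())"
```

```text
the job is handed in; nothing more can be done
None
```

The deep pan is back on the table with both blanks in it, and I handed the job in at about 17 s of the 51 s allowed. No verdict was reported.

**What I did:** I took the deep pan (on the robot's left) by its crossbar and carried it level under the chute lip. I raised the trip bar about 40 mm with the rim, and both blanks slid out. Then I lowered the pan, backed it out 75 mm, set it down in 0.5 mm steps, let go and moved the arm away.

**Last checks:**
- **Blanks:** before set-down, with the pan held about 31 mm up, a picture showed the chute empty and both blanks flat in the pan. The final picture shows both still inside.
- **Pan:** the top of the rim measured about 62 mm above the table (60 expected). The last clean tilt reading was about 0.25°, taken while it was still held about 1 mm up.
- **Gripper:** it is open and about 140 mm to the side of the handle. The wrist force read about 1 N.

**Readings that disagreed:**
- **Tilt under the feeder:** my tilt fit read 7.5° and 4.8° there because it picked up the trip bar, so I ignored those values.
- **Final slope:** the last slope fit read 1.3°, but it mixes the lower handle with the rim. It is still under the 0.1 rad limit.
- **Move calls:** my first two were refused because each row needs every field. Nothing moved.

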